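# Refit the filter cassette in the vacuum cleaner

### The arm

A 6-joint arm with a two-finger parallel gripper is mounted at the origin on the work surface. World frame = base frame: x ahead of the robot, y to its left, z up, the work surface at z = 0. Lengths are in m, angles in rad, forces in N, time in s.
With the tool pointing down it reaches from about 0.2 to 0.875 m from the base axis. Payload 3.4 kg.
Tool frame: the origin (TCP) lies at the very end of the fingers, on their centre line; the grasp point (between the pads) lies 19 mm behind it; x points along the fingers, y is the direction in which the jaws open and shut, and the axes are right-handed (so a half turn about x gives the same grasp; the last joint's range is limited). The gripper opens to 94 mm and grips with 3 to 60 N. Pads are 16 mm wide; open, the fingers measure 119 mm over their backs; the gripper's body (75 mm by 177 mm) begins 78 mm behind the grasp point.
Start: joints at [-1.346, 0.276, 1.505, -0, 1.361, -0.121], TCP at [0.195, -0.541, 0.205] pointing down, gripper open.
Joint ranges: [-2.89, 2.89], [-0.75, 2.08], [0.22, 2.7], [-1.18, 4.32], [0.11, 2.71], [-2.7, 2.7]. Speed limits (rad/s): [2.57, 2.57, 3.14, 3.14, 3.14, 3.14].

### API

Orientations are given as [roll, pitch, yaw] about the fixed x, y, z axes, in that order (R = Rz(yaw) Ry(pitch) Rx(roll)).
In Python, from cell import manip, eoat, planner, viewer, finish_job gives the robot as it stands. Calls block until the motion is done:
- manip.move_ptp(position, orientation): joint-space move of the TCP to a pose.
- manip.movel(position, velocity=0.15, orientation=None): straight line of the TCP; orientation=None keeps the orientation; velocity is the mean speed in m/s.
- manip.movej(angles): joint-space move.
- eoat.command_gripper(opening, f_grip=None): finger opening in m; f_grip is the grip in N (None keeps the last); returns when the fingers have stopped.
- manip.pause(seconds).
- planner.inverse_kinematics(position, orientation): joint angles nearest the present ones, or None.
- viewer.grab_frame(name): name is "scene" or "top" or "wrist"; returns a dict with "pixels" (420x560x3 uint8, blue, green, red), "intrinsics" (3x3 intrinsics, pixels), "k1" (the pictures are not rectified: a ray, as slopes to the right and down, at radius r is drawn at 1 + k1 r^2 times it, then the intrinsics apply), "rvec" (rotation vector, rad) and "tvec" (3), from world to camera coordinates, as OpenCV has them; the wrist camera has in their place "tool_from_camera" (4x4, takes a point from camera to tool coordinates, whose origin is the TCP and whose axes are the tool frame's). Camera axes: x right, y down, z forward; pixel columns grow to the right and rows downward; lengths in m; the calibration is good to about 2 mm. A picture is of the moment at which its call begins: read the wrist's pose just before it. There is no depth.
A pose or a line that the arm cannot do raises manip.IKError and nothing moves.
- finish_job(): hands the job in, once; it reports no verdict.
Readings, each from a call of its own:
- manip.current_time(): time.
- manip.current_qpos(): joint angles.
- manip.current_joint_velocities(): joint speeds.
- manip.current_joint_torque(): joint torques, N m.
- manip.current_eef_pos(): TCP position.
- manip.current_tool_rot(): TCP orientation.
- manip.current_contact_force(): force on the tool from outside, world axes, zero at the start.
- manip.current_torque(): the same for the moment, N m.
- manip.current_width(): finger opening in m.
Only numpy, scipy, OpenCV 4.12 (cv2) and the standard library are available. Lean on these libraries where they do the work, as an engineer would, in place of code of your own. Each camera call takes 0.05 s, during which the arm holds its last target.

### The job

Put the longer of the two filter cassettes, the one with chamfered ends, into the open bay on the sloping face of the vacuum cleaner, and press it fully home so that it spreads the two spring clips and both snap back over its ends. Then give the wing catch its quarter turn, all the way, so that its tab lies over the cassette and locks it. Leave the shorter cassette and the other things on the counter where they are.

Things in the scene. Friction and masses are not known exactly. Their poses are not given: they have to be found in the camera images.
- cassette_mid (a point): Cassette to fit (loose, grey plastic, 0.13 to 0.25 kg), flat on the counter, grip rib up; same after a half turn about z. Body 150 mm long (its y), 60 wide (x), 24 thick (z). Ends chamfered below: underside 136 long, sloping out to 150 at 13 up; square shoulders on top. The point is its centre, 28 over the underside: body's top is 4 below the point, rib's top 28 above.
- short_cassette_mid (a point): Shorter cassette of another model (loose), 110 mm long with square ends, else of the same section (60 wide, 24 thick, same rib); the point is its centre, 28 above the underside. It lies near the longer one; the two may have changed places. Not to be moved.
- bay: Open filter bay on the cleaner's slope, which faces the robot and is tipped 30 deg. Origin: centre of its floor; z outwards square to the floor (up and back to the robot, 30 deg from vertical), x up the slope, y level along the bay. The cassette belongs underside on the floor, long side along y, centred, rib outwards. Flared ledges about 15 mm high, 120 long, 65 apart, guide its long sides.
- cassette_rib (a point): Centre of the grip rib on the longer cassette, 12 mm above cassette_mid: a straight bar standing in the middle of the cassette's top, 60 long (along the cassette's y), 14 thick (x), 32 high. Axes as the cassette's.
- vacuum: The vacuum cleaner's grey body, fixed, 270 mm wide (320 over the wheels); origin on the counter straight below the bay's origin, which is 115 above it. The slope is flat 135 to either side of the bay's centre, 70 up and 90 down it; beyond its upper end are the motor hood, 169 high, and a carrying handle 203 high.
- clip_left (a joint): Hinge of the sprung steel clip at the bay's +y end, rad: 0 closed, positive bent outwards. 30 mm wide, 43 above the floor, top flared; hook reaches in to 71 from the bay's centre, its underside 26 above the floor (2 over a seated cassette). The cassette spreads it 4 mm (about 0.11 rad); pressing it in along bay -z takes some 10 to 20 N for both clips.
- clip_right (a joint): The same clip at the bay's -y end: 0 closed, positive bent outwards.
- catch (a joint): Quarter-turn wing catch, rad. Starts at 0 to 0.2, its tab pointing to bay -y, clear of the cassette; turns about bay z, counter-clockwise seen from outside, to a stop at 1.571, where the tab points up the slope (+x) over the cassette's lower edge. Light friction (0.04 N m), no spring. The tab passes 3.5 mm over a seated cassette but strikes one not pressed home.
- catch_wing (a point): Centre of the catch's black wing, on the turning axis: bay x -58, y -60, z +46.5 mm. A straight bar 60 long, 14 thick, 26 high (33.5 to 59.5 over the bay's floor). The point turns with the wing, its y along the wing; at joint 0 its axes are the bay's. Under the wing is the tab: 20 wide, 6 thick, reaching 45 from the axis to the point's -y.
- brush: Hand brush lying on the counter between the robot and the cleaner, about 170 long. Leave alone.
- spray: White bottle with a red cap, 60 across and 190 high, origin under its centre. Leave alone.
- softener: White bottle with a white cap, 72 across and 160 high, origin under its centre. Leave alone.
- jar: Glass jar, 76 across and 100 high, origin under its centre. Leave alone.
- peg_bowl: White bowl, 130 across and 55 high, origin under its centre. Leave alone.
- soap_box: Small carton, 60 x 100 x 45 high, origin under its centre. Leave alone.
- tin: Metal tin, 66 across and 110 high, origin under its centre. Leave alone.
Not all that is in view belongs to the job. Leave any yellow look-alike of the part that bears cassette_mid alone.

How it is judged:
By the outcome, as a careful person would: the job done as asked, in the order asked, and still so for the second after the job is handed in, with the robot touching nothing.
It also fails if it takes over 64 s, if anything falls off the work surface, if the arm or the gripper's body presses on something with over 40 N, if the wrist force passes 120 N, or if a joint passes its speed limit or range.

## Working session

There is one attempt and no reset: what is moved stays moved. The work goes in short steps, each a Python script; the robot and the scene stay as the last script left them, time stands still between calls to the robot, and variables do not carry over. Pictures are saved under pics/ and viewed, and the job is handed in when it is done.

```bash
ls; mkdir -p pics
python3 - <<'E'
from cell import manip,viewer
import cv2
for n in("scene","top","wrist"):
    f=viewer.grab_frame(n); cv2.imwrite(f"pics/a_{n}.png",f["pixels"])
    print(n,f["intrinsics"],f["k1"],f.get("rvec"),f.get("tvec"),f.get("tool_from_camera"))
print(manip.current_time(),manip.current_tool_rot(),manip.current_eef_pos(),manip.current_width())
E
```

```text
pics
scene [[398.88636445   0.         282.66851282]
 [  0.         398.88636445 209.85127427]
 [  0.           0.           1.        ]] -0.11664487389131899 [ 2.43878638  0.72313246 -0.25227512] [-0.42766502 -0.1702412   1.28868148] None
top [[527.62453373   0.         287.51409933]
 [  0.         527.62453373 213.46138323]
 [  0.           0.           1.        ]] -0.18385417909485313 [ 2.1878948  -2.13472668  0.096974  ] [-0.02121282  0.52473683  1.75335518] None
wrist [[321.06051371   0.         278.63074342]
 [  0.         321.06051371 210.88572121]
 [  0.           0.           1.        ]] 0.024471833466609166 None None [[ 9.91854050e-04 -2.39113063e-01  9.70991225e-01 -1.80316574e-01]
 [ 9.99999239e-01 -4.74545716e-04 -1.13834538e-03  2.21125421e-06]
 [ 7.32972977e-04  9.70991616e-01  2.39112410e-01 -6.96001715e-02]
 [ 0.00000000e+00  0.00000000e+00  0.00000000e+00  1.00000000e+00]]
0.15 [-1.68538297  1.56941419  1.80200356] [ 0.19479277 -0.54054999  0.20481942] 0.09426451588935546
```

View pics/a_scene.png

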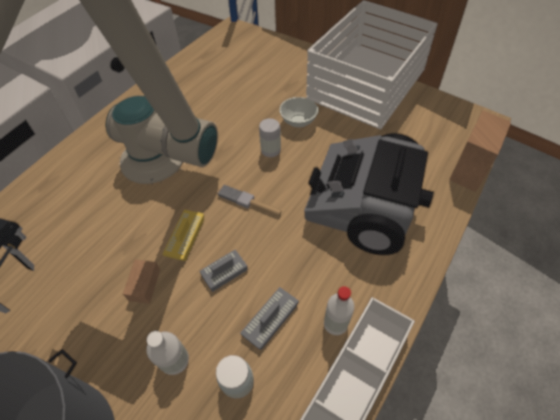

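View pics/a_top.png

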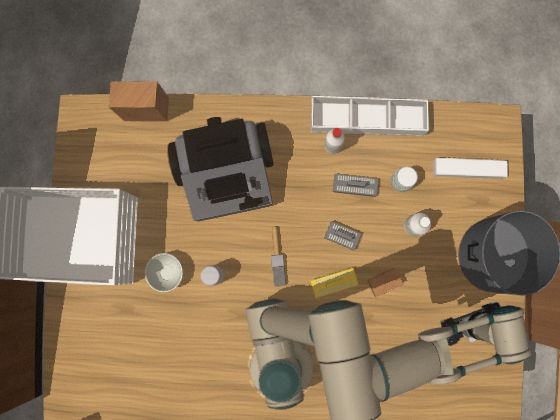

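View pics/a_wrist.png

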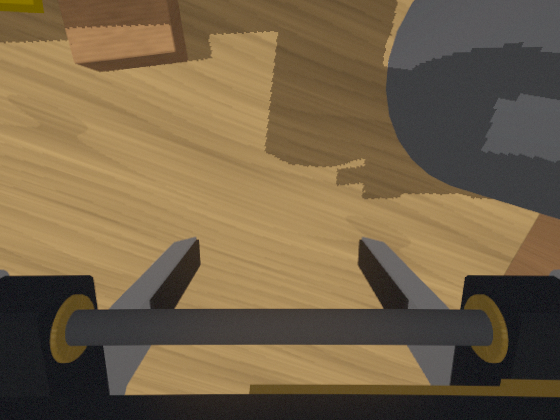

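The scene view shows the grey candidates at (224,271) and (270,318), and a yellow one at (184,235). The top view shows the same parts at (344,235), (356,185) and (334,282), with the cleaner at (225,170). The one near (356,185) top looks the longer, so I'll measure it and crop in.

```bash
cat > h.py <<'E'
import numpy as np,cv2
from scipy.spatial.transform import Rotation as Ro
from cell import manip,eoat,planner,viewer,finish_job
def grab(n,save=None):
    T=None
    if n=="wrist":
        p=np.array(manip.current_eef_pos());R=Ro.from_euler('xyz',manip.current_tool_rot()).as_matrix()
    f=viewer.grab_frame(n)
    if n=="wrist":
        M=np.array(f["tool_from_camera"]);Rc=R@M[:3,:3];c=R@M[:3,3]+p
    else:
        Rw=cv2.Rodrigues(np.array(f["rvec"],float))[0];Rc=Rw.T;c=-Rw.T@np.array(f["tvec"],float)
    f["Rc"]=Rc;f["c"]=c
    if save: cv2.imwrite("pics/"+save+".png",f["pixels"])
    return f
def ray(f,uv):
    K=f["intrinsics"];uv=np.atleast_2d(np.array(uv,float))
    d=(uv-[K[0,2],K[1,2]])/[K[0,0],K[1,1]]
    s=d.copy()
    for _ in range(30): s=d/(1+f["k1"]*(s**2).sum(1,keepdims=True))
    v=np.c_[s,np.ones(len(s))]@f["Rc"].T
    return f["c"],v/np.linalg.norm(v,axis=1,keepdims=True)
def onplane(f,uv,p0,n=(0,0,1)):
    c,v=ray(f,uv);n=np.array(n,float)
    return c+v*(((np.array(p0)-c)@n)/(v@n))[:,None]
def onz(f,uv,z): return onplane(f,uv,[0,0,z])
def proj(f,P):
    P=np.atleast_2d(P);q=(P-f["c"])@f["Rc"];s=q[:,:2]/q[:,2:]
    s=s*(1+f["k1"]*(s**2).sum(1,keepdims=True));K=f["intrinsics"]
    return s*[K[0,0],K[1,1]]+[K[0,2],K[1,2]]
def tri(*obs):
    A=np.zeros((3,3));b=np.zeros(3);L=[]
    for f,uv in obs:
        c,v=ray(f,uv);v=v[0];Q=np.eye(3)-np.outer(v,v);A+=Q;b+=Q@c;L.append((c,Q))
    x=np.linalg.solve(A,b);return x,[float(np.linalg.norm(Q@(x-c))) for c,Q in L]
def crop(f,x0,y0,w,h,s,name): 
    cv2.imwrite(f"pics/{name}.png",cv2.resize(f["pixels"][y0:y0+h,x0:x0+w],None,fx=s,fy=s,interpolation=cv2.INTER_CUBIC))
E
python3 - <<'E'
from h import *
t=grab("top");s=grab("scene")
crop(t,310,160,110,100,7,"b_top");crop(s,190,230,130,130,4,"b_sc");crop(t,160,100,130,130,4,"b_vt");crop(s,290,120,160,140,5,"b_vs")
for a in [(356,185),(344,235),(334,282)]: print(onz(t,a,.024))
for a in [(270,318),(224,271)]: print(onz(s,a,.024))
E
```

```text
[[ 0.62845754 -0.23903847  0.024     ]]
[[ 0.4570318  -0.20039913  0.024     ]]
[[ 0.29859928 -0.16962121  0.024     ]]
[[ 0.63336212 -0.23918299  0.024     ]]
[[ 0.46329969 -0.2002606   0.024     ]]
```

View pics/b_top.png

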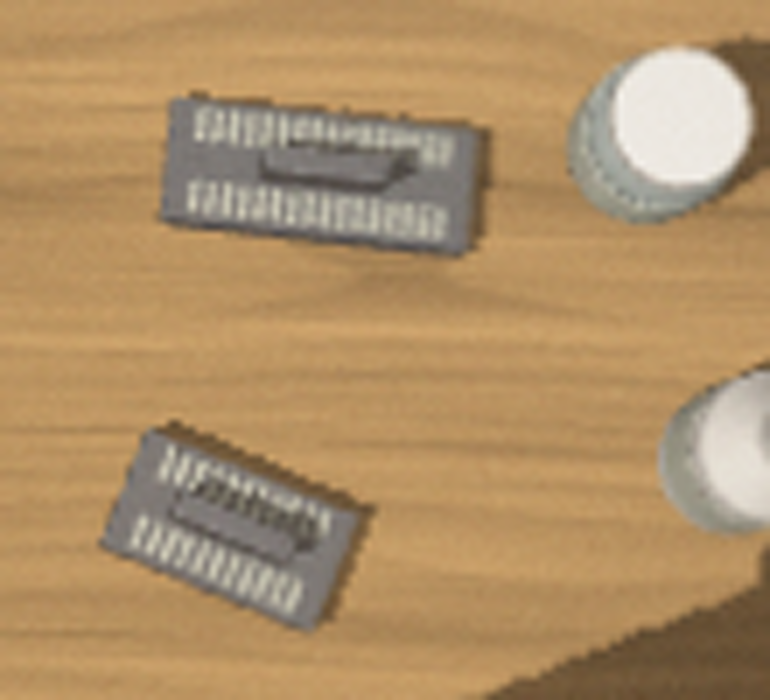

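View pics/b_sc.png

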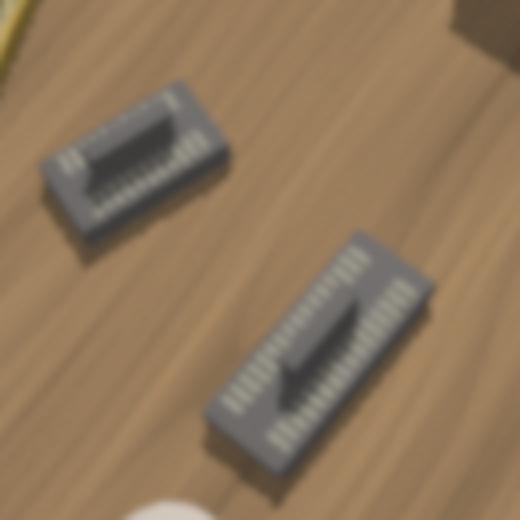

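View pics/b_vt.png

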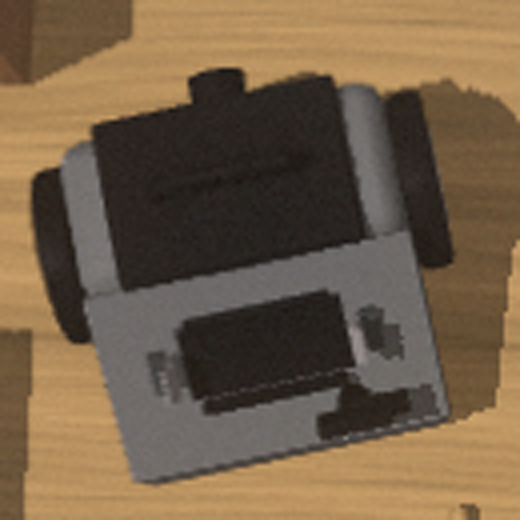

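View pics/b_vs.png

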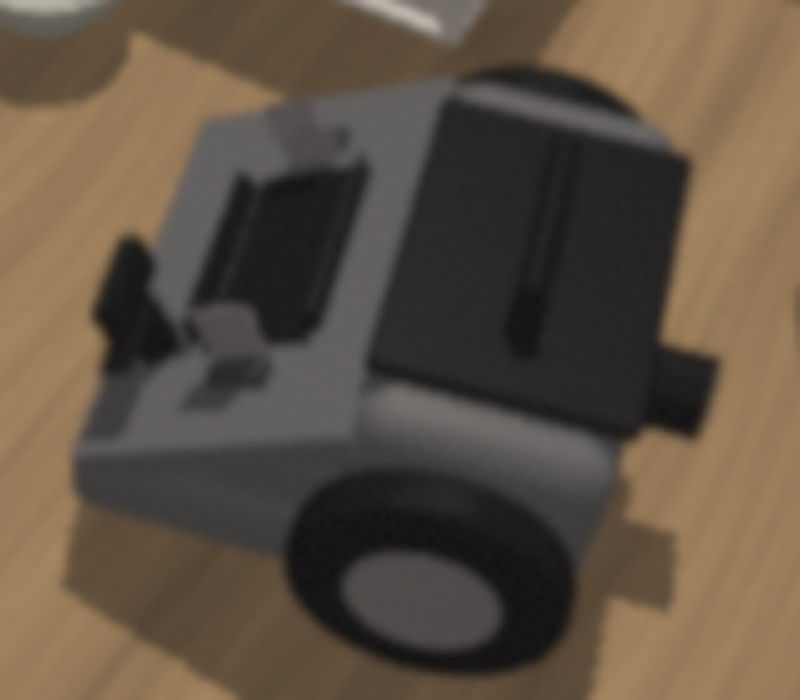

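The crops confirm it. The part at top (356,185) / scene (270,318) is the longer grey one, and its clips bay is at top (227,187). The part at (344,235) is the shorter one and (334,282) is the yellow look-alike. Next I'll get coarse poses, then take wrist close-ups.

Run:
```python
from h import *
t=grab("top");s=grab("scene")
q=np.array([(175,97),(478,127),(462,253),(160,220)])/7+[310,160]
P=onz(t,q,.024);print(P,P.mean(0),np.linalg.norm(P[1]-P[0]),np.linalg.norm(P[3]-P[0]),np.degrees(np.arctan2(*(P[0]-P[1])[[1,0]])))
q=np.array([(180,85),(235,158-0),(90,235),(43,163)])
def v(p): return np.array(p)/4+[160,100]
def w(p): return np.array(p)/5+[290,120]
LL=onz(t,v((137,484)),.07)[0];LR=onz(t,v((447,416)),.07)[0];UL=onz(t,v((85,295)),.15)[0];UR=onz(t,v((410,232)),.15)[0]
print(LL,LR,UL,UR,np.linalg.norm(LL-LR),np.linalg.norm(UL-LL))
d=LL-LR;print("yaw",np.degrees(np.arctan2(d[1],d[0])),np.degrees(np.arctan2(*(UL-UR)[[1,0]])))
# two-view
for n,a,b in [("LL",(137,484),(207,122)),("LR",(447,416),(78,455)),("UR",(410,232),(350,438)),("UL",(85,295),(450,80)),]:
    print(n,tri((t,v(a)),(s,w(b))))
```

```text
[[ 0.66512126 -0.16680691  0.024     ]
 [ 0.65420632 -0.31542904  0.024     ]
 [ 0.59187471 -0.30784077  0.024     ]
 [ 0.604347   -0.16036351  0.024     ]] [ 0.62888733 -0.23761006  0.024     ] 0.14902239172373305 0.061114876865196205 85.79968806206621
[0.48813114 0.29950007 0.07      ] [0.55079305 0.04386111 0.07      ] [0.63197686 0.33317387 0.15      ] [0.68797759 0.07395094 0.15      ] 0.2632067495092251 0.16800451693267493
yaw 103.77272123321218 102.19044409862182
LL (array([0.49051824, 0.30163247, 0.06699144]), [0.0025920753361450633, 0.002592075336144947])
LR (array([0.55353221, 0.0458743 , 0.06644216]), [0.0029349898924557493, 0.0029349898924556127])
UR (array([0.68983489, 0.07515223, 0.15068918]), [0.002306972806546896, 0.002306972806547002])
UL (array([0.62930534, 0.33121212, 0.15295361]), [0.002428882168475936, 0.0024288821684761326])
```

```bash
cat >> h.py <<'E'
def bayR(psi,tilt=30):
    return Ro.from_euler('z',psi,degrees=True)*Ro.from_euler('y',-tilt,degrees=True)
def toolR(B,sgn=1):  # B: Rotation of part frame (z outward). tool x=-z, y=sgn*x
    b=B.as_matrix();x=-b[:,2];y=sgn*b[:,0];return Ro.from_matrix(np.c_[x,y,np.cross(x,y)])
M=np.array([[9.91854050e-04,-2.39113063e-01,9.70991225e-01,-1.80316574e-01],[9.99999239e-01,-4.74545716e-04,-1.13834538e-03,0],[7.32972977e-04,9.70991616e-01,2.39112410e-01,-6.96001715e-02]])
def lookpose(R,target,d): # tcp position so that the wrist camera sees target at distance d
    return np.array(target)-R.as_matrix()@(M[:,3]+M[:,2]*d)
def ik(p,R): return planner.inverse_kinematics(list(p),list(R.as_euler('xyz')))
E
python3 - <<'E'
from h import *
B=bayR(13);o=np.array([.598,.1895,.115]);b=B.as_matrix()
C=bayR(-4.2,0);c=np.array([.629,-.238,0])
for s in(1,-1):
    R=toolR(B,s)
    print(s,"look",[ik(lookpose(Ro.from_matrix(toolR(bayR(13,t),s).as_matrix()),o+b[:,2]*.03,.3),toolR(bayR(13,t),s)) for t in (30,10)])
    print("place",[ik(o+b[:,2]*h,R) for h in(.026,.1)])
    for a in(0,45,90): print("wing",a,ik(o+b@[-.058,-.06,.036],toolR(B*Ro.from_euler('z',a,degrees=True),s)))
    print("pick",ik(c+[0,0,.027],toolR(C,s)),ik(lookpose(toolR(C,s),c+[0,0,.03],.25),toolR(C,s)))
E
```

```text
1 look [array([ 0.17907827, -0.03686305,  1.93021056,  0.03602707,  0.72546361,
       -0.06837678]), array([ 0.19408966,  0.18182286,  1.53585701,  0.00600243,  1.24947726,
       -0.03420084])]
place [array([ 0.18053268,  0.1548286 ,  2.00261646,  0.05205507,  0.46155445,
       -0.08677267]), array([ 0.17598737,  0.02711417,  1.96303616,  0.04326592,  0.62884996,
       -0.07909182])]
wing 0 [ 0.00672047  0.09878705  2.13986836  0.28138398  0.40416016 -0.45120374]
wing 45 [ 0.00672047  0.09878705  2.13986836  0.28138398  0.40416016 -1.2366019 ]
wing 90 [ 0.00672047  0.09878705  2.13986836  0.28138398  0.40416016 -2.02200007]
pick [-0.46510702  0.55033122  1.52428322  0.          1.06697821 -0.39180319] [-0.47844355  0.49769351  1.43974405  0.          1.2041551  -0.40513972]
-1 look [None, None]
place [None, None]
wing 0 [0.00672047 0.09878705 2.13986836 0.28138398 0.40416016 2.69038891]
wing 45 [0.00672047 0.09878705 2.13986836 0.28138398 0.40416016 1.90499075]
wing 90 [0.00672047 0.09878705 2.13986836 0.28138398 0.40416016 1.11959259]
pick None None<sys>:0: UserWarning: Gimbal lock detected. Setting third angle to zero since it is not possible to uniquely determine all angles.
```

```bash
python3 - <<'E' 2>&1 | grep -v Warn
from h import *
B=bayR(13);o=np.array([.598,.1895,.115]);b=B.as_matrix()
q=np.array(manip.current_qpos());q2=q.copy();q2[1]-=.3;q2[4]=1.3
manip.movej(list(q2));print(manip.current_time(),manip.current_eef_pos())
R=toolR(bayR(13,10));tg=o+b[:,2]*.03
qa=ik(lookpose(R,tg,.3)+[0,0,0],R);manip.movej(list(qa));print(manip.current_time(),manip.current_eef_pos())
f=grab("wrist","c_A");np.save("fA.npy",f,allow_pickle=True)
R=toolR(bayR(13,30));manip.movej(list(ik(lookpose(R,tg,.3),R)));print(manip.current_time())
f=grab("wrist","c_B");np.save("fB.npy",f,allow_pickle=True)
E
```

```text
1.0833 [ 0.18950712 -0.51767837  0.3772589 ]
3.9 [0.56475752 0.18318173 0.25051134]
4.5167
```

View pics/c_A.png

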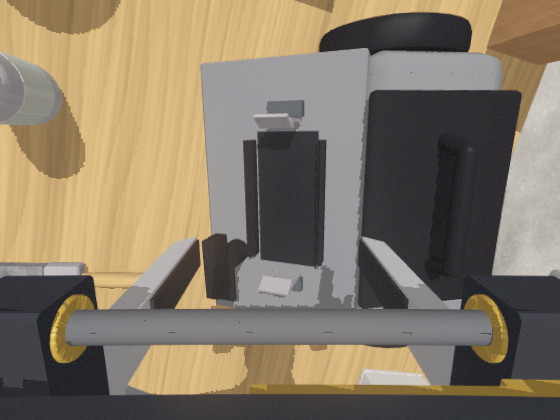

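View pics/c_B.png

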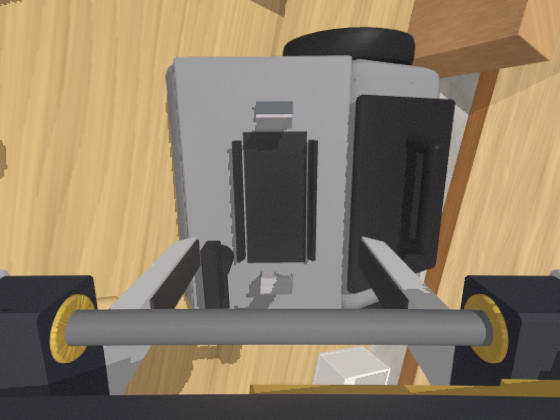

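The wrist views show the bay from above. In view B the floor runs about (243..308, 132..263), with ledges at x=237 and 313. The clips are at (273,112) and (275,284), the wing at (214,275). Next I'll zoom in to measure.

```bash
python3 - <<'E' 2>&1 | grep -v Warn
from h import *
for n,(x,y) in (("A",(195,90)),("B",(175,90))):
    f=np.load(f"f{n}.npy",allow_pickle=True).item();crop(f,x,y,160,220,3.6 if 0 else 3.6,"d_"+n)
    im=f["pixels"][y:y+220,x:x+160].astype(float);im=np.clip(im*2.0,0,255).astype(np.uint8)
    cv2.imwrite(f"pics/d_{n}.png",cv2.resize(im,(576,792)[:2] if 0 else (436,600),interpolation=cv2.INTER_CUBIC))
E
```

```text
(no output)
```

View pics/d_A.png

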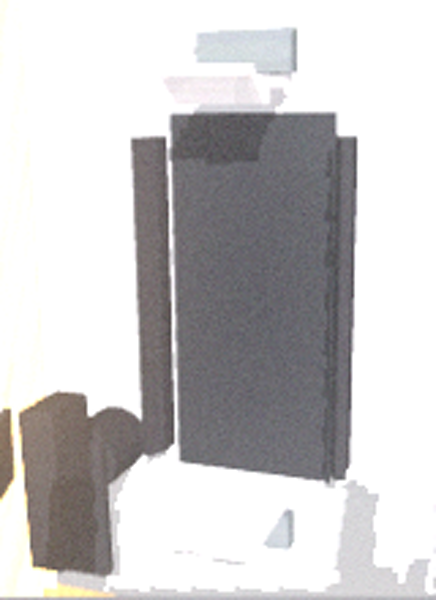

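View pics/d_B.png

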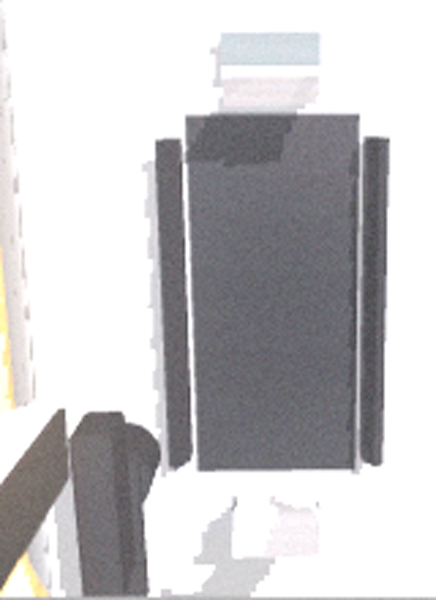

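```bash
python3 - <<'E' 2>&1 | grep -v Warn
from h import *
A=np.load("fA.npy",allow_pickle=True).item();Bf=np.load("fB.npy",allow_pickle=True).item()
a=lambda p:np.array(p)/2.726+[195,90]-.3
b=lambda p:np.array(p)/2.726+[175,90]-.3
pts={"FTL":((172,112),(186,115)),"FTR":((336,112),(359,114)),"FBL":((181,462),(197,469)),"LLtop":((132,138),(156,140)),"LLbotL":((144,450),(170,469)),"LRtopR":((356,137),(389,138)),"LRbotR":((347,478),(382,465)),
"clipLL":((165,77),(221,80)),}
Bm=bayR(13).as_matrix();o=np.array([.598,.1895,.115])
for k,(p,q) in pts.items():
    x,e=tri((A,a(p)),(Bf,b(q)));print(k,x.round(4),np.round(e[0]*1e3,1),"bay mm",((x-o)@Bm*1e3).round(1))
P=onplane(Bf,[b(x) for x in [(186,115),(359,114),(354,469),(197,469)]],o,Bm[:,2]);print(((P-o)@Bm*1e3).round(1))
P=onplane(A,[a(x) for x in [(172,112),(336,112),(333,478),(181,462)]],o,Bm[:,2]);print(((P-o)@Bm*1e3).round(1))
# catch wing top edges in B
E
```

```text
FTL [0.5552 0.2526 0.1001] 0.4 bay mm [-31.2  71.2   0.9]
FTR [0.6062 0.2645 0.1322] 0.2 bay mm [30.1 71.2  2.4]
FBL [0.5875 0.1197 0.0979] 0.4 bay mm [-31.  -65.6  -1.8]
LLtop [0.5421 0.2408 0.1092] 0.0 bay mm [-40.1  62.6  16.4]
LLbotL [0.5701 0.1248 0.1085] 1.1 bay mm [-39.4 -56.8  15.2]
LRtopR [0.6106 0.2573 0.1466] 0.2 bay mm [39.6 63.2 13.6]
LRbotR [0.6383 0.1404 0.1466] 0.5 bay mm [ 40.3 -56.9  13.3]
clipLL [0.5462 0.2614 0.1425] 0.4 bay mm [-16.   81.7  40.9]
[[-31.3  70.8   0. ]
 [ 30.3  71.    0. ]
 [ 31.  -64.7   0. ]
 [-30.9 -64.5  -0. ]]
[[-31.6  71.5  -0. ]
 [ 29.5  71.4   0. ]
 [ 32.2 -63.   -0. ]
 [-30.3 -65.2  -0. ]]
```

The bay is centred near bay offset (0, +3.0, 0) mm from my first guess, and its yaw is about 13.25°. Two-view heights agree with the text: floor about 0, ledges about 15. Next, the cassette.

```bash
cat >> h.py <<'E'
PSI=13.25;BAY=bayR(PSI);BM=BAY.as_matrix();O=np.array([.598,.1895,.115])+bayR(13).as_matrix()@[0,.00305,0.0002]
E
python3 - <<'E' 2>&1 | grep -v Warn
from h import *
C=bayR(-4.2,0);R=toolR(C);c=np.array([.629,-.238,.035])
p=np.array(manip.current_eef_pos());manip.movel(list(p+[-.03,-.03,.06]),velocity=.3)
p1=lookpose(R,c,.27);manip.movej(list(ik(p1,R)));print(manip.current_time(),manip.current_eef_pos())
f=grab("wrist","e_A");np.save("gA.npy",f,allow_pickle=True)
p2=p1+C.as_matrix()@[-.07,-.0,.0];manip.movel(list(p2),velocity=.3);print(manip.current_time())
f=grab("wrist","e_B");np.save("gB.npy",f,allow_pickle=True)
E
```

```text
6.6083 [ 0.62922452 -0.24177039  0.11784625]
7.0417
```

View pics/e_A.png

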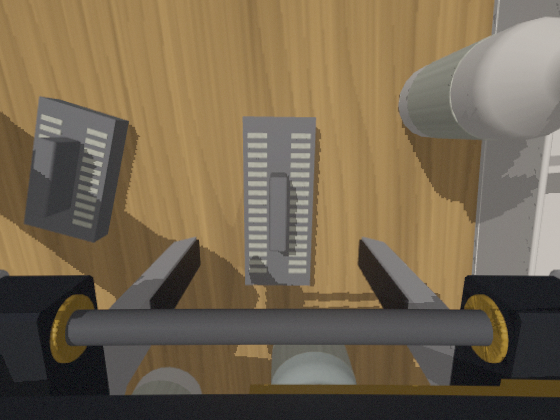

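View pics/e_B.png

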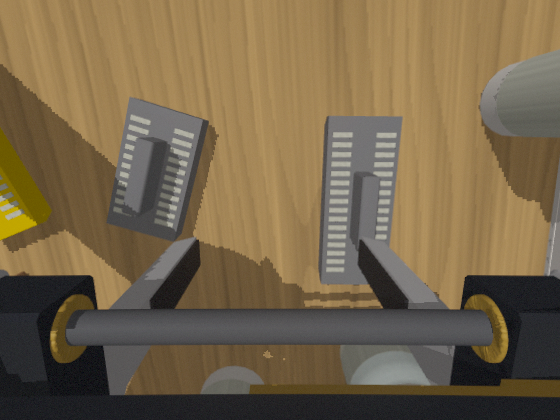

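Both views show the long cassette, in A at x 244..316, y 117..284 with the rib near (279,213). Cropping in for the corners.

```bash
python3 - <<'E' 2>&1 | grep -v Warn
from h import *
ims=[]
for n,(x,y) in (("A",(225,105)),("B",(305,105))):
    f=np.load(f"g{n}.npy",allow_pickle=True).item();im=np.clip(f["pixels"][y:y+190,x:x+115]*1.6,0,255).astype(np.uint8)
    ims.append(cv2.resize(im,None,fx=3,fy=3,interpolation=cv2.INTER_CUBIC))
cv2.imwrite("pics/f_AB.png",np.hstack(ims))
E
```

```text
(no output)
```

View pics/f_AB.png

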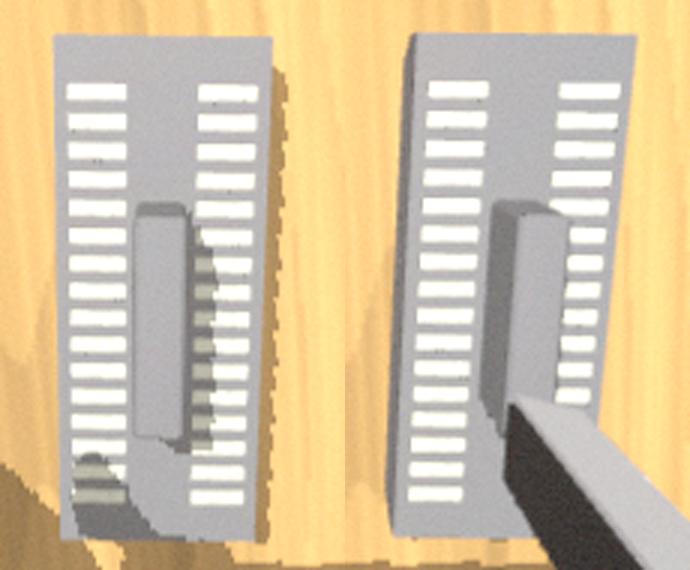

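```bash
python3 - <<'E' 2>&1 | grep -v Warn
from h import *
A=np.load("gA.npy",allow_pickle=True).item();Bf=np.load("gB.npy",allow_pickle=True).item()
a=lambda p:np.array(p)/3+[225,105]-.33
b=lambda p:np.array(p)/3+[305,105]-.33
for k,p,q in [("TL",(54,36),(71,34)),("TR",(272,37),(292,36)),("BL",(62,541),(50,535)),("ribTL",(136,215),(172,212)),("ribTR",(184,215),(221,214))]:
    x,e=tri((A,a(p)),(Bf,b(q)));print(k,(x*1e3).round(1),np.round(e[0]*1e3,1))
P=onz(A,[a(x) for x in [(54,36),(272,37),(256,541),(62,541)]],.024)
print(P.round(4),P.mean(0),np.linalg.norm(P[0]-P[3]),np.linalg.norm(P[0]-P[1]))
for u,v in((P[0],P[3]),(P[1],P[2])):print(np.degrees(np.arctan2(*(u-v)[[1,0]]))-90)
Q=onz(A,[a(x) for x in [(136,215),(184,215),(182,438),(134,436)]],.056);print(Q.round(4),Q.mean(0))
for u,v in((Q[0],Q[3]),(Q[1],Q[2])):print(np.degrees(np.arctan2(*(u-v)[[1,0]]))-90)
E
```

```text
TL [ 606.1 -158.4   22.9] 0.0
TR [ 665.3 -163.3   25.8] 0.2
BL [ 594.  -307.3   25. ] 0.5
ribTL [ 625.7 -204.9   53. ] 0.1
ribTR [ 637.9 -206.    53.8] 0.2
[[ 0.6062 -0.1584  0.024 ]
 [ 0.6655 -0.163   0.024 ]
 [ 0.6538 -0.3128  0.024 ]
 [ 0.5938 -0.3083  0.024 ]] [ 0.62982962 -0.23563788  0.024     ] 0.1504058869086415 0.05947782132896941
-4.764140448856693
-4.495730483720763
[[ 0.6258 -0.2046  0.056 ]
 [ 0.6379 -0.2055  0.056 ]
 [ 0.6333 -0.265   0.056 ]
 [ 0.6206 -0.2635  0.056 ]] [ 0.62937984 -0.23466557  0.056     ]
-5.055094740444503
-4.370763063063151
```

```bash
python3 - <<'E' 2>&1 | grep -v Warn
from h import *
R=toolR(bayR(-4.6,0));e=list(R.as_euler('xyz'));c=np.array([.6297,-.2352,0])
eoat.command_gripper(.05,60)
manip.movel(list(c+[0,0,.085]),velocity=.25,orientation=e)
manip.movel(list(c+[0,0,.0275]),velocity=.1)
print(manip.current_time(),manip.current_contact_force(),np.array(manip.current_eef_pos()))
eoat.command_gripper(0.0,60)
print(manip.current_width(),manip.current_contact_force())
manip.movel(list(c+[0,0,.22]),velocity=.25)
print(manip.current_time(),manip.current_width(),manip.current_contact_force())
grab("wrist","g_lift")
E
```

```text
9.1 [ 0.49766458 -0.8608262   0.25450475] [ 0.62993759 -0.23549541  0.02809508]
0.013708114890878436 [-0.43067613 -0.6416009   1.75855953]
10.6667 0.01347082072099975 [-0.33696165 -0.84695813 -2.36837557]
```

View pics/g_lift.png

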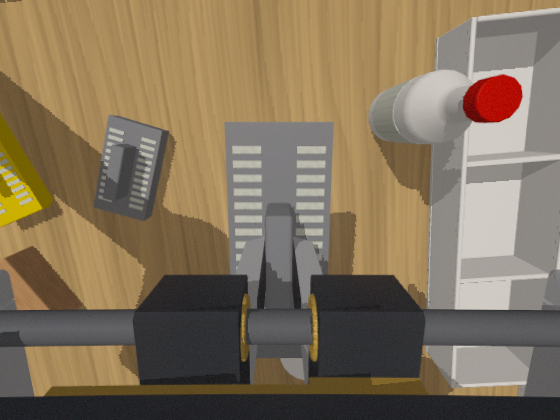

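The cassette is held (width 13.5 mm) with its +y end visible at (225,122) and (332,122). I'll check the offset in the hand, then go over the bay.

```bash
python3 - <<'E' 2>&1 | grep -v Warn
from h import *
f=grab("wrist");p=np.array(manip.current_eef_pos());Rt=Ro.from_euler('xyz',manip.current_tool_rot()).as_matrix()
im=f["pixels"];cv2.imwrite("pics/h.png",cv2.resize(im[105:265,210:350],None,fx=4,fy=4,interpolation=cv2.INTER_CUBIC)[:600])
P=onplane(f,[(225,122),(332,122),(230,215),(327.5,215)],p+Rt[:,0]*.0037,Rt[:,0]);print(((P-p)@Rt*1e3).round(1))
R=toolR(BAY);e=list(R.as_euler('xyz'))
pre=O+BM@[0,0,.0277+.09]
q=ik(pre,R);print(q)
manip.movej(list(q));print(manip.current_time(),manip.current_contact_force())
f=grab("wrist","i_pre");np.save("i.npy",f,allow_pickle=True);s=grab("scene","i_sc")
E
```

```text
[[  3.7 -29.3 -74.7]
 [  3.7  29.8 -74.7]
 [  3.7 -28.5 -21.7]
 [  3.7  29.2 -21.6]]
[ 1.80017380e-01 -1.35384042e-03  1.94962675e+00  4.12130242e-02
  6.70703034e-01 -7.66764850e-02]
12.325 [ 0.68654842  0.03563303 -1.03787638]
```

View pics/i_pre.png

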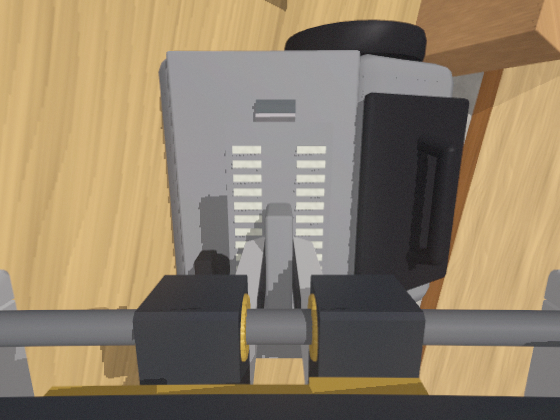

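View pics/h.png

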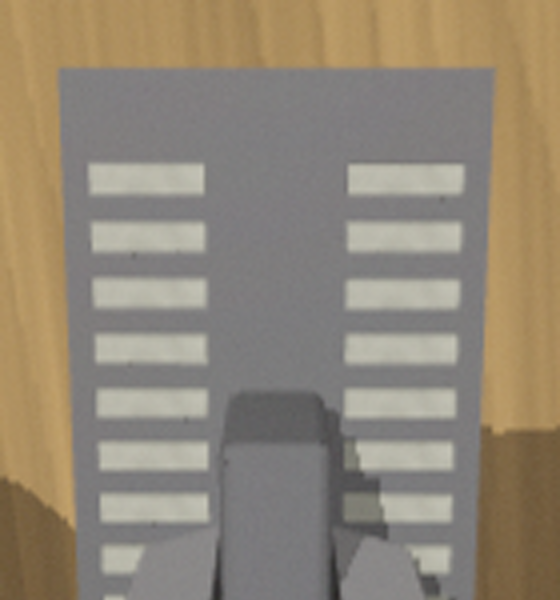

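View pics/i_sc.png

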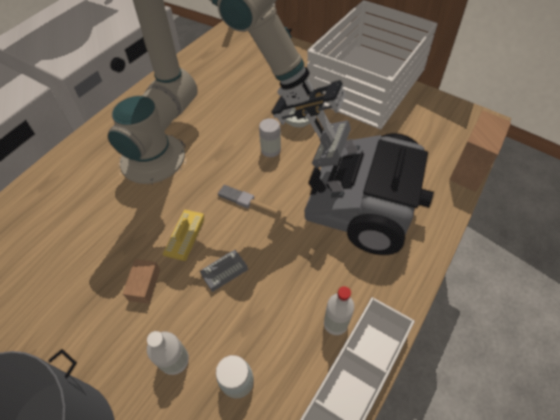

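```bash
python3 - <<'E' 2>&1 | grep -v Warn
from h import *
off=np.array([-.0002,.0003,0])
def st(h):
    F=np.array(manip.current_contact_force())@BM;print(h,round(manip.current_time(),2),"F",F.round(1),((np.array(manip.current_eef_pos())-O)@BM*1e3).round(1),round(manip.current_width(),4));return F
for h,v in [(.04,.15),(.03,.06),(.024,.06),(.018,.06),(.013,.06),(.009,.06),(.006,.06),(.003,.06)]:
    manip.movel(list(O+BM@([0,0,h+.0277]+off)),velocity=v);F=st(h)
    if abs(F[2])>60 or np.hypot(*F[:2])>25: print("STOP");break
grab("wrist","j_w")
E
```

```text
0.04 12.91 F [-0.4 -0.6 -1.5] [-0.3 -0.1 67.3] 0.0136
0.03 13.22 F [-0.6  0.  -1.8] [-0.2  0.3 57.8] 0.0136
0.024 13.47 F [ 1.2  0.4 -0.2] [ 0.9  0.3 51.8] 0.0137
0.018 13.72 F [ 1.9  0.3 -2.1] [ 0.9  0.3 45.6] 0.0138
0.013 13.97 F [ 2.6  0.1 -4.2] [ 0.2  0.3 40.4] 0.0136
0.009 14.22 F [ 1.4  0.3 -3.9] [-0.4  0.3 36.3] 0.0135
0.006 14.47 F [ 1.1  0.1 -2.7] [-0.7  0.3 33.4] 0.0137
0.003 14.72 F [-0.4 -0.4 -4.2] [-1.6  0.4 30.1] 0.0134
```

View pics/j_w.png

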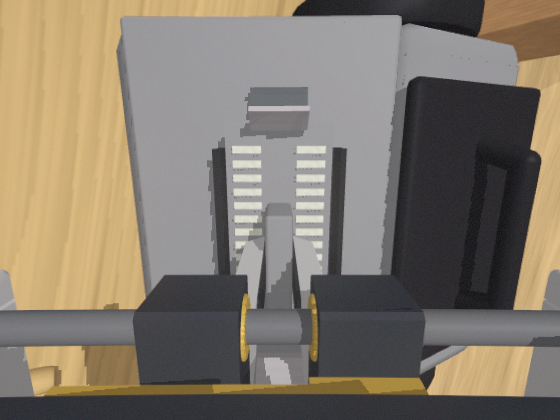

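```bash
python3 - <<'E' 2>&1 | grep -v Warn
from h import *
off=np.array([-.0002,.0003,0])
def st(h):
    F=np.array(manip.current_contact_force())@BM;print(h,round(manip.current_time(),2),"F",F.round(1),((np.array(manip.current_eef_pos())-O)@BM*1e3).round(1),round(manip.current_width(),4));return F
for h in [.001,-.001,-.003,-.005,-.007]:
    manip.movel(list(O+BM@([0,0,h+.0277]+off)),velocity=.04);manip.pause(.1);F=st(h)
    if F[2]>35: print("STOP");break
grab("wrist","k_w");s=grab("scene");crop(s,290,90,150,150,4,"k_s")
E
```

```text
0.001 15.12 F [-0.6 -0.3 -1.6] [-0.2  0.2 28.8] 0.0136
-0.001 15.47 F [-3.4 -0.7 10.2] [ 0.1  0.2 28. ] 0.0135
-0.003 15.82 F [-5.4 -3.  29.1] [ 0.1  0.2 27.9] 0.0136
-0.005 16.18 F [-8.9 -1.8 47.5] [ 0.1  0.2 27.8] 0.0136
STOP
```

View pics/k_w.png

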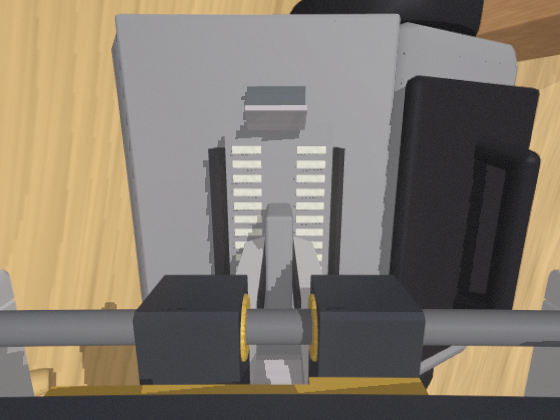

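View pics/k_s.png

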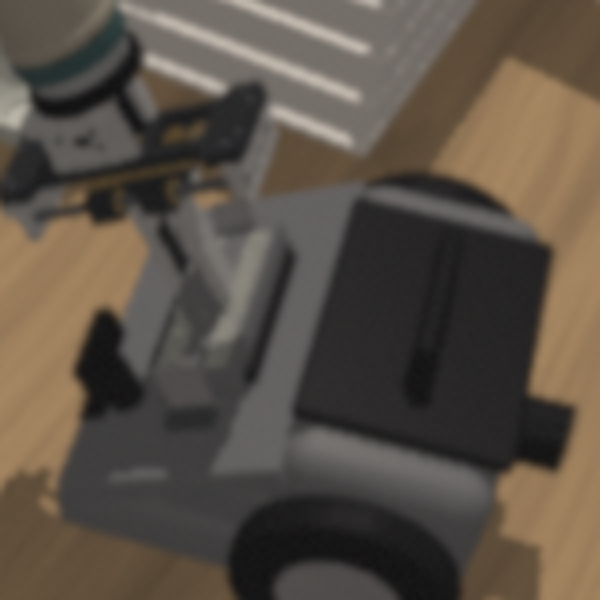

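```bash
python3 - <<'E' 2>&1 | grep -v Warn
from h import *
off=np.array([-.0002,.0003,0])
manip.movel(list(O+BM@([0,0,-.0005+.0277]+off)),velocity=.04)
eoat.command_gripper(.04)
manip.movel(list(O+BM@([0,0,.085]+off)),velocity=.25)
eoat.command_gripper(.094)
tg=O+BM@[0,0,.03]
for n,t,d,dy in(("A",30,.30,-.03),("B",10,.3,-.03)):
    R=toolR(bayR(PSI,t));manip.movej(list(ik(lookpose(R,tg+BM@[0,dy,0],d),R)))
    f=grab("wrist","l_"+n);np.save(f"l{n}.npy",f,allow_pickle=True);crop(f,160,70,220,230,2.6,"m_"+n)
s=grab("scene");crop(s,290,90,150,150,4,"l_s");print(manip.current_time())
E
```

```text
19.5417
```

View pics/m_A.png

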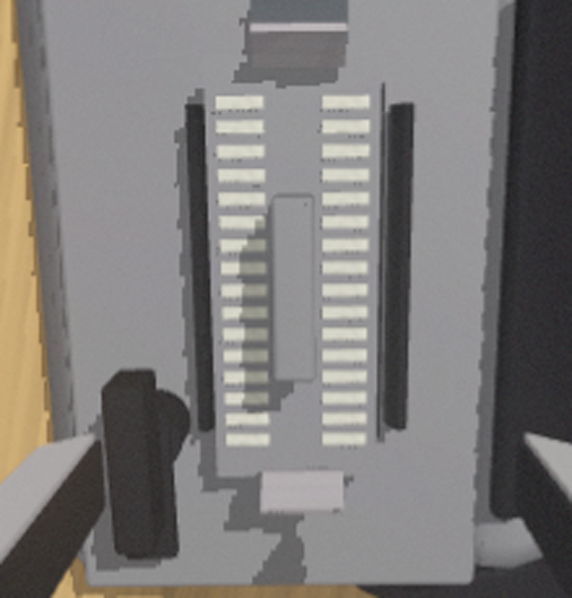

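View pics/m_B.png

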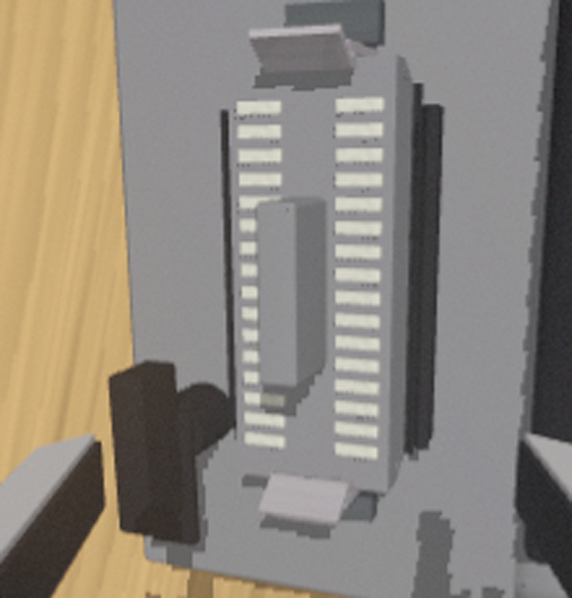

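View pics/l_s.png

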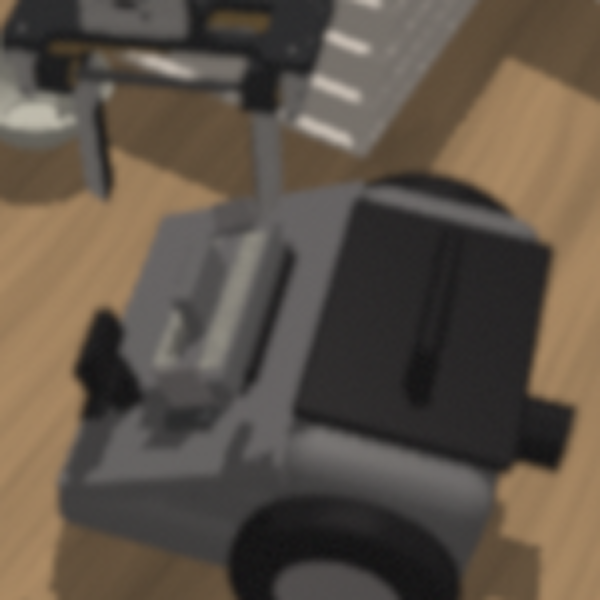

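The views show the cassette seated between the ledges, with both clip plates visible at B crop (300,45) and (305,498). I'll triangulate the slats, clips and wing to confirm it's home.

```bash
python3 - <<'E' 2>&1 | grep -v Warn
from h import *
A=np.load("lA.npy",allow_pickle=True).item();Bf=np.load("lB.npy",allow_pickle=True).item()
a=lambda p:np.array(p)/2.6+[160,70]-.3
for k,p,q in [("sl TL",(215,96),(237,100)),("sl TR",(369,96),(384,97)),("sl BR",(369,446),(378,460)),("sl BL",(227,446),(246,447)),("ribBL",(275,380),(261,386)),("ribTL",(275,197),(259,201)),
 ("upclip tipL",(248,31),(251,32)),("upclip tipR",(347,31),(345,27)),("loclip TL",(261,471),(270,475)),("loclip TR",(343,471),(348,483)),("loclip BL",(262,512),(261,516)),("loclip BR",(343,512),(337,524)),
 ("wing TL",(104,383),(110,377)),("wing TR",(155,371),(175,363)),("wing BL",(118,555),(121,530)),("wing BR",(178,555),(201,541))]:
    x,e=tri((A,a(p)),(Bf,a(q)));print(k,((x-O)@BM*1e3).round(1),np.round(e[0]*1e3,1))
E
```

```text
sl TL [-28.8  62.4  26.1] 0.3
sl TR [23.2 62.3 24.8] 0.2
sl BR [ 24.8 -61.5  28.6] 0.3
sl BL [-28.1 -63.1  25.8] 0.5
ribBL [ -8.7 -29.8  55.1] 0.4
ribTL [-7.9 30.1 56.4] 0.1
upclip tipL [-16.3  81.1  41.6] 0.8
upclip tipR [14.8 81.1 40.9] 0.8
loclip TL [-15.1 -70.1  33.3] 0.4
loclip TR [ 15.  -69.8  32.9] 0.1
loclip BL [-14.4 -81.9  43.7] 0.5
loclip BR [ 14.6 -81.1  43.9] 0.2
wing TL [-63.9 -29.9  59.9] 1.0
wing TR [-51.8 -30.7  35.8] 0.3
wing BL [-62.6 -88.7  60.8] 0.5
wing BR [ -47.9 -105.5   27.6] 0.5
```

```bash
python3 - <<'E' 2>&1 | grep -v Warn
from h import *
A=np.load("lA.npy",allow_pickle=True).item();Bf=np.load("lB.npy",allow_pickle=True).item()
fA=np.load("fA.npy",allow_pickle=True).item();fB=np.load("fB.npy",allow_pickle=True).item()
ims=[]
for f,y0,x0 in((A,60,240),(Bf,60,240),(fA,90,235),(fB,90,235)):
    im=cv2.resize(f["pixels"][y0:y0+55,x0:x0+75],None,fx=5,fy=5,interpolation=cv2.INTER_CUBIC)
    for y,c in((.071,(0,255,0)),(.075,(0,0,255))):
        for x in(-.015,.015):
            p=(proj(f,O+BM@[x,y,.033])[0]-[x0,y0]+.3)*5;cv2.circle(im,tuple(int(v) for v in p),2,c,-1)
        for yy in(.0811,):
            p=(proj(f,O+BM@[-.015,yy+(y-.071)*1.3,.043])[0]-[x0,y0]+.3)*5;cv2.circle(im,tuple(int(v) for v in p),2,c,1)
    ims.append(im)
cv2.imwrite("pics/n.png",np.vstack([np.hstack(ims[:2]),np.hstack(ims[2:])]))
E
```

```text
(no output)
```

View pics/n.png

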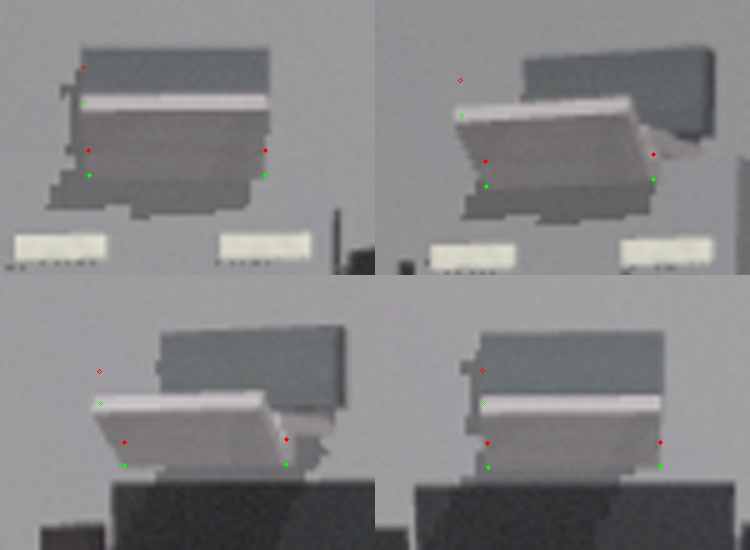

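The clips match their pre-fit closed position (hook inner edge on the 71 mm mark), and the rib top is at 55–56, so the cassette is seated. The wing is at about 0.02 rad. Now the catch.

```bash
python3 - <<'E' 2>&1 | grep -v Warn
from h import *
W=np.array([-.058,-.060,0])
def TR(a): return toolR(BAY*Ro.from_euler('z',a))
def st(n):
    F=np.array(manip.current_contact_force())@BM;T=np.array(manip.current_torque())@BM
    print(n,round(manip.current_time(),2),"F",F.round(1),"T",T.round(2),((np.array(manip.current_eef_pos())-O)@BM*1e3).round(1),round(manip.current_width(),4))
eoat.command_gripper(.042,25)
manip.movej(list(ik(O+BM@(W+[0,0,.11]),TR(.02))))
manip.movel(list(O+BM@(W+[0,0,.036])),velocity=.12);st("down")
eoat.command_gripper(0,25);st("grip")
for a in(.4,.8,1.2,1.571,1.61):
    manip.movel(list(O+BM@(W+[0,0,.036])),velocity=.1,orientation=list(TR(a).as_euler('xyz')));st(a)
grab("wrist","o_w");s=grab("scene");crop(s,290,90,150,150,4,"o_s")
E
```

```text
down 21.9 F [-0.7  0.4 -0.2] T [-0.02  0.11  0.03] [-56.9 -59.9  35.9] 0.0419
grip 22.45 F [-2.3 -1.5  6.7] T [-0.25  0.64  0.12] [-58.8 -59.9  36.4] 0.0142
0.4 22.98 F [-2.5 -2.1  7.3] T [-0.25  0.62  0.08] [-58.9 -59.9  36.4] 0.0137
0.8 23.53 F [-3.2 -2.1  6.8] T [-0.26  0.61  0.07] [-59.  -60.   36.3] 0.014
1.2 24.08 F [-2.9 -2.8  7.8] T [-0.3   0.59  0.06] [-59.1 -60.1  36.3] 0.0134
1.571 24.61 F [-2.9 -3.5  7.8] T [-0.44  0.63  0.02] [-59.1 -60.2  36.3] 0.0142
1.61 24.86 F [-3.9 -3.4  7. ] T [-0.54  0.77 -0.48] [-59.1 -60.1  36.3] 0.0138
```

View pics/o_w.png

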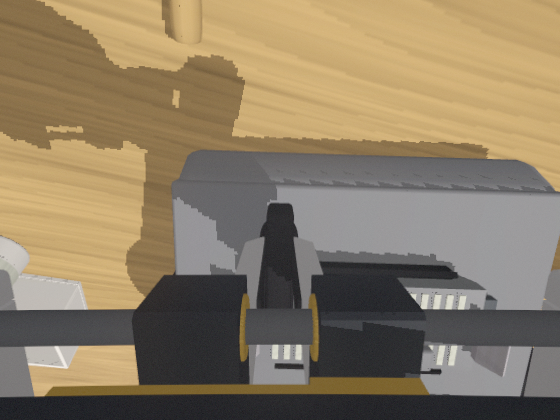

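The torque rose to 0.48 N m past 1.571, so the stop has been reached. I'll release, retreat and look.

```bash
python3 - <<'E' 2>&1 | grep -v Warn
from h import *
W=np.array([-.058,-.060,0])
Rt=Ro.from_euler('xyz',manip.current_tool_rot());print("tool angle",(toolR(BAY).inv()*Rt).as_rotvec().round(3))
eoat.command_gripper(.042)
manip.movel(list(O+BM@(W+[0,0,.12])),velocity=.2)
tg=O+BM@[0,-.03,.03]
for n,t in(("A",30),("B",10)):
    R=toolR(bayR(PSI,t));manip.movej(list(ik(lookpose(R,tg,.32),R)))
    if n=="A": eoat.command_gripper(.094)
    f=grab("wrist","p_"+n);np.save(f"p{n}.npy",f,allow_pickle=True);crop(f,160,70,220,230,2.6,"q_"+n)
t=grab("top","p_t");print(manip.current_time(),manip.current_contact_force())
E
```

```text
tool angle [-1.608e+00  1.000e-03 -1.000e-03]
29.3917 [-0.15363397 -0.25088272 -0.53273619]
```

View pics/q_A.png

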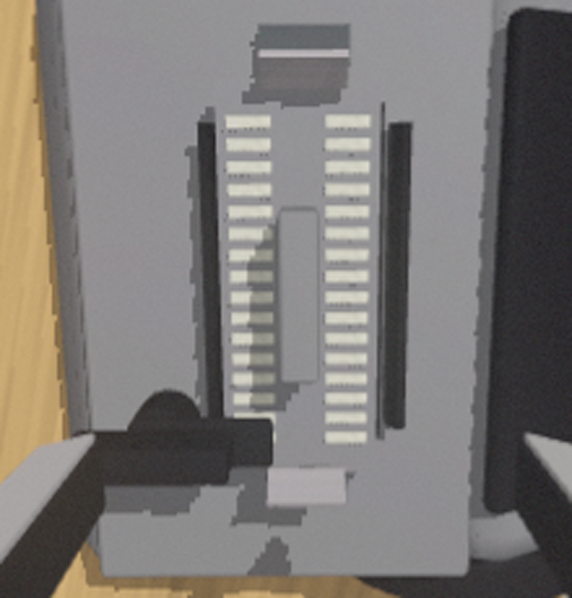

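View pics/q_B.png

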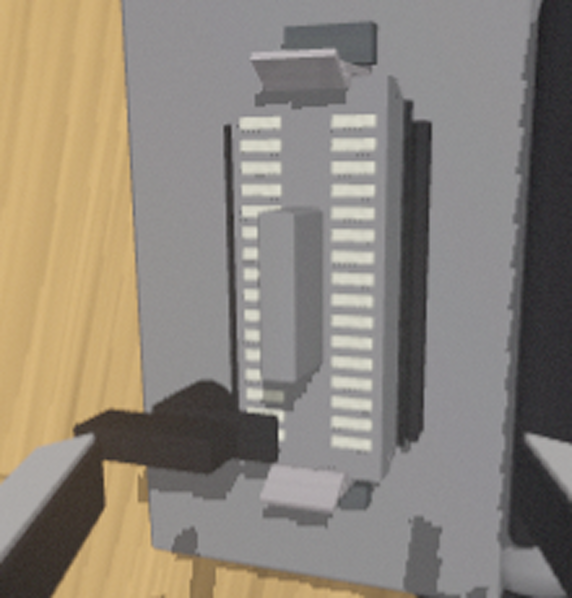

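View pics/p_t.png

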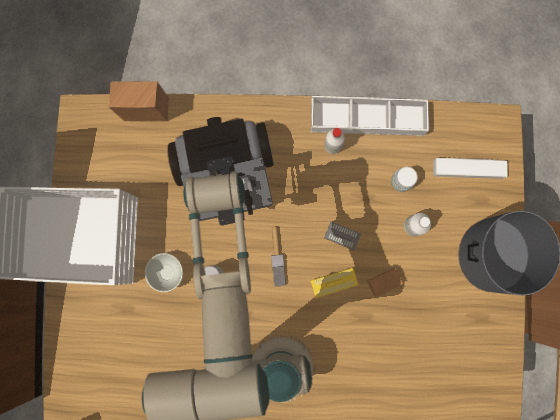

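The tab at crop A (250,443) lies over the cassette's lower edge, and both clips look closed. I'll check the angle numerically before handing in.

```bash
python3 - <<'E' 2>&1 | grep -v Warn
from h import *
A=np.load("pA.npy",allow_pickle=True).item();Bf=np.load("pB.npy",allow_pickle=True).item()
a=lambda p:np.array(p)/2.6+[160,70]-.3
for z,pts in((.0595,[(110,484),(228,483)]),(.0595,[(110,450),(228,450)]),(.0335,[(272,420),(272,466)]),(.056,[(280,208),(317,208),(280,380)])):
    P=(onplane(A,[a(p) for p in pts],O+BM[:,2]*z,BM[:,2])-O)@BM*1e3;d=P[1]-P[0];print(P.round(1).tolist(),np.degrees(np.arctan2(d[1],d[0])).round(2))
for k,p,q in [("tab tip bot",(272,466),(278,462)),("ribTL",(280,208),(260,212)),("sl TR",(370,115),(375,115)),("clipL",(258,56),(252,60)),("loclip BL",(268,503),(263,506))]:
    x,e=tri((A,a(p)),(Bf,a(q)));print(k,((x-O)@BM*1e3).round(1),np.round(e[0]*1e3,1))
E
```

```text
[[-70.1, -66.1, 59.5], [-27.9, -65.8, 59.5]] 0.37
[[-69.4, -53.2, 59.5], [-27.6, -53.3, 59.5]] -0.13
[[-13.0, -50.4, 33.5], [-13.3, -69.1, 33.5]] -90.67
[[-8.4, 31.0, 56.0], [4.0, 31.0, 56.0], [-9.0, -28.6, 56.0]] -0.06
tab tip bot [-13.5 -70.2  29.7] 0.3
ribTL [-8.4 30.4 55.6] 0.6
sl TR [23.3 62.1 26.6] 0.0
clipL [-15.7  80.   43.7] 0.2
loclip BL [-14.4 -82.1  42.8] 1.3
```

```bash
python3 -c "
from cell import *
print(manip.current_time(),finish_job())"
```

```text
the job is handed in; nothing more can be done
29.3917 None
```

I fitted the longer cassette into the bay, pressed it home under both clips, and turned the wing catch to its stop. I handed the job in at 29.4 s with the arm clear of everything.

**Cassette:** It measured 150 mm long. I gripped it by its rib and pressed until it stopped hard, with about 47 N at the wrist. Afterwards the rib top measured about 55.5 mm over the bay floor, where 56 means seated.

**Clips:** Both clips stand in their closed position over the cassette's ends; the left one matches its picture from before the fit.

**Catch:** The wing measured within about 0.5° of the full quarter turn. Torque rose to 0.48 N m when I turned slightly past 1.571 rad, which confirms the stop. The tab tip is at bay x −13, over the cassette's lower edge.

**Other things on the counter:** I did not touch them, and they look unmoved in the last top view. The arm hides the tin or jar near the bowl in part.

**Disagreements:**
- The wrist force never showed the expected 10–20 N as the clips spread. The readings between my steps stayed within a few newtons until the floor stop, so I judged the fit from the measured heights and clip positions.
- Slat points on the cassette's top measured 25–28 mm high, against 24 expected. I took this as measuring error, because the rib height and the hard stop agree that it is seated.

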